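Wedge the glue tin fast in its holder

TASK

The glue tin stands loose in the wooden tin holder: slide the holder's bar by its upright grip plate until the tin is held snug between the bar's pad and the pocket's end stop, gently enough not to dent it. Then push the thumb wedge along under its bridge, by feel, until it jams the bar fast and stays jammed when you let go, firmly but without forcing it. Leave the tin clamped like that, and do not knock the polish tin, the thread spool or the honey jar about.

Things in the scene. Friction and masses are not known exactly. Their poses are not given: they have to be found in the camera images.
- tin_holder: fixed wooden board of the tin holder, 304 x 108 x 15 mm, origin under it. Its yaw gives the holder's axes: +y is the way the bar slides to clamp the tin, +x (away from the lamp, to the robot's right) the way the wedge is pushed to jam. Along y from the origin: bar's grip plate -125 to -82 mm, steel bridge with wedge -40, seated tin +95. Bridge roof up to 68 mm above the bench.
- pocket_seat (a point): point on the board's top (15 mm above the bench), on the bar's middle line, under the middle of the tin when it is pushed fully home. Same axes as the holder. The pocket is a fixed upright wooden end stop square to the bar, 39 mm beyond this point along +y, with a short lug at either side 6 mm clear of the tin; tops 59 mm above the bench. A few mm off to the side do not matter.
- stop_bar: the sliding steel bar. Origin: middle of its upright wooden grip plate, 62 mm above the bench (plate 30 mm wide, 14 mm thick along the slide, top 85 mm above the bench). Flat rail 30 mm wide, top 35 mm above the bench, runs to the pad under the bridge. Slides along the holder's y, 50 mm in all, 3 N friction, no spring; starts 25 to 44 mm short of clamping.
- pad_face (a point): middle of the bar's upright pad (56 mm wide, 40 mm tall, faced with smooth black plastic) on the face towards the tin, 35 mm above the bench, 138 mm along the holder's +y from the grip plate's middle. It must come to rest against the tin's side.
- glue_tin: the glue tin: upright round metal tin with a lid, 77 mm across (radius 38.7), 77 mm tall, 0.2 to 0.4 kg; origin at the middle of its underside. Stands loose on the board between pad and pocket; the pad pushes it home, it need not be grasped. About 10 N on the bar seats it; more than 25 N from the bar dents it.
- tin_center (a point): centre of the glue tin, half-way up
- thumb_wedge: wooden thumb wedge, 24 mm wide, 105 mm long, captive under the bridge across the bar. Origin: in the middle of its upright ribbed thumb tab, about 86 mm above the bench; tab 10 mm thick along the holder's x, 26 mm wide, top 16 mm above the origin. The tab is at the thick end, on the lamp's side. Slides towards the holder's +x only, sinking 1 mm per 7 mm; 4 N friction while free.
- tab_face (a point): middle of the thumb tab's face on the lamp's side, where one pushes. Starts 75 to 83 mm from the bar's middle line. After 3 to 33 mm of travel (differs each time; readings are too coarse to tell) the wedge meets the bar and the push rises steeply over a few mm. A steady 12 to 15 N on the tab jams it well and it holds by itself; over 25 N is forcing it. Travel ends at 42 mm.
- polish_tin: bystander: flat round shoe polish tin, 61 mm across, 19 mm tall, origin at its underside; leave it alone
- spool: bystander: spool of thread, 38 mm across, 52 mm tall, origin at its underside, 15 mm off its axis; leave it alone
- honey_jar: bystander: jar with a dark lid, 64 mm across, 99 mm tall, origin at its underside; leave it alone
Not all that is in view belongs to the job. There is more than one size of the glue_tin; the one meant has the size given above.

How it is judged:
By the outcome, as a careful person would: the job done as asked, in the order asked, and still so for the second after the job is handed in, with the robot touching nothing.
It also fails if it takes over 53 s, if anything falls off the work surface, if the arm or the gripper's body presses on something with over 40 N, if the wrist force passes 120 N, or if a joint passes its speed limit or range.

ROBOT

A 6-joint arm with a two-finger parallel gripper is mounted at the origin on the work surface; the furniture and walls round the work are solid. World frame = base frame: x ahead of the robot, y to its left, z up, the work surface at z = 0. Lengths are in mm, angles in degrees, forces in N, time in s.
With the tool pointing down it reaches from about 350 to 725 mm from the base axis. Payload 4.3 kg.
Tool frame: the origin (TCP) lies midway between the tips of the shut fingers; the grasp point (between the pads) lies 19 mm behind it; z points along the fingers, y is the line along which they close (so a half turn about z gives the same grasp; the last joint's range is limited). The gripper opens to 85 mm and grips with 20 to 120 N. Pads are 22 mm wide; open, the fingers measure 114 mm over their backs; the gripper's body (76 mm by 85 mm) begins 54 mm behind the grasp point. The pads swing forward as they close: fully open they stand 13 mm farther back than shut.
Start: joints at [-77.424, 21.618, 4.641, 73.018, 0, 83.68], TCP at [186.228, -544.046, 231.329] pointing down, gripper open.
Joint ranges: [-156.06, 156.06], [-48.1, 94.91], [-58.44, 69.94], [-101.28, 121.22], [-78.64, 73.56], [-180, 180]. Speed limits (degrees/s): [147.25, 147.25, 180, 180, 180, 180].

INTERFACE

Orientations are given as [roll, pitch, yaw] about the fixed x, y, z axes, in that order (R = Rz(yaw) Ry(pitch) Rx(roll)).
In Python, from workcell import read_state, grab_frame, get_calibration, close_job gives the robot as it stands.
- The arm moves only by the tool arm_command, never from a script. Its argument "rows" is a list of rows, each a list of 7 numbers: the shift along the tool's x, y, z in units of 150 mm (1.0 is 150 mm), then the turn, a rotation vector about the tool's x, y, z in units of 90 degrees (1.0 is 90 degrees), then the closure, from -1 (fully open) to 1 (shut). In form: [[tx, ty, tz, rx, ry, rz, jaw], ...]. A call has 1 to 10 rows; each row shifts and turns the commanded pose from where the row before left it, along the tool's axes as they then stand; what a row does not reach is not made up. A row lasts 1/10 s, in which the tool goes at most 50 mm and 8.59 degrees, less where a joint would pass 70% of its speed; a pose out of reach is approached as far as the arm can. A call with a number of a shift or a turn outside -1 to 1 is refused whole. A call with a gripper value outside its range is refused whole. The fingers move at their own pace and stop on an object; "squeeze" is the grip in N (left out, the last holds). Time passes only in rows, so rows that do not move let the fingers close. It gives the time, the measured TCP pose, the force, the opening and the grip force at its end, in the units of the state.
- read_state(): the state, without advancing time (a new reading comes with each control period).
- grab_frame(name): name is "scene" or "top"; returns the picture (480x640x3 uint8, red, green, blue); there is no depth.
- get_calibration(name): a dict with "vertical_fov" (degrees; the focal length in pixels is half the picture's height over the tangent of half this angle, whatever the lens; pixels are square), "cx", "cy" (the principal point, pixels), "dist_coeffs" ([k1, k2, p1, p2, k3] as OpenCV has them; the pictures are not rectified), "rvec" (rotation vector, rad) and "tvec" (3), from world to camera coordinates, as OpenCV has them. Camera axes: x right, y down, z forward; pixel columns grow to the right and rows downward; lengths in mm; the calibration is good to about 2 mm. A picture is of the moment at which its call begins. get_calibration takes no time and is no camera call.
- close_job(): hands the job in; it is judged then, once.
The state is a dict: "t": time; "joint_pos": joint angles; "dq": joint speeds; "joint_efforts": joint torques, N m; "ee_pos": TCP position; "ee_rot": TCP orientation; "ft_force": force on the tool from outside, world axes, zero at the start; "moment": the same for the moment, N m; "opening": finger opening in mm; "grasp_force": force on a finger pad.
Only numpy, scipy, OpenCV 4.12 (cv2) and the standard library are available. Lean on these libraries where they do the work, as an engineer would, in place of code of your own. Each camera call takes 0.05 s, during which the arm holds its last target. There are 200 camera calls.

## Working session

There is one attempt and no reset: what is moved stays moved. The work goes in short steps, Python scripts to look and compute and a tool call to move; the robot and the scene stay as the last step left them, time stands still between calls to the robot, and variables do not carry over. Pictures are saved under pics/ and viewed, at most 10 in all, crops included, and the job is handed in when it is done.

Besides the shell and the picture viewer there is one more tool, called after "Request:" by a JSON object that holds its "op" and its "data". arm_command: Moves the arm, as the interface text tells. Shifts and turns lie within -1 to 1; 1 stands for 150 mm of shift or 90 degrees of turn. Its arguments: {"type":"object","properties":{"rows":{"type":"array"},"squeeze":{"type":"number"}},"required":["rows"]}

```bash
mkdir -p pics; ls; python3 - <<'E'
from workcell import *
import cv2
print(read_state())
for n in("scene","top"):
    f=grab_frame(n); cv2.imwrite(f"pics/{n}0.png",f[:,:,::-1]); print(n,get_calibration(n))
E
```

```text
pics
{'t': 0.0, 'joint_pos': array([-7.74247887e+01,  2.16606218e+01,  4.56092074e+00,  7.30188260e+01,
       -5.84532515e-04,  8.36793114e+01]), 'dq': array([ 0.00829079, -0.09025359, -0.0004963 , -0.03688966,  0.07878366,
        0.02354791]), 'joint_efforts': array([-3.23840613e-03, -4.63601768e+01,  2.69875824e+01,  2.07068177e-02,
       -2.59390845e-04, -9.77475253e-06]), 'ee_pos': array([ 186.05902955, -543.35062087,  230.35999603]), 'ee_rot': array([-1.79882129e+02, -1.24680315e-02,  1.88958877e+01]), 'ft_force': array([ 0.50429974, -0.20915671, -0.11320998]), 'moment': array([ 0.02605234, -0.02345285, -0.0092985 ]), 'grasp_force': 0.0, 'opening': 85.82459816857747}
scene {'vertical_fov': 57.52814918715257, 'cx': 319.8052822642268, 'cy': 231.26824395589213, 'dist_coeffs': array([-0.04432566,  0.        ,  0.        ,  0.        ,  0.        ]), 'rvec': array([ 1.75231604, -1.11544212,  0.69635516]), 'tvec': array([-518.49134322,  174.41809325,  659.78952214])}
top {'vertical_fov': 55.36948615233203, 'cx': 319.9389099363655, 'cy': 250.2564160788818, 'dist_coeffs': array([0.03846005, 0.        , 0.        , 0.        , 0.        ]), 'rvec': array([ 2.16947435, -2.16029017,  0.12765499]), 'tvec': array([-374.50634675,  493.70904609,  865.84841445])}
```

View pics/scene0.png

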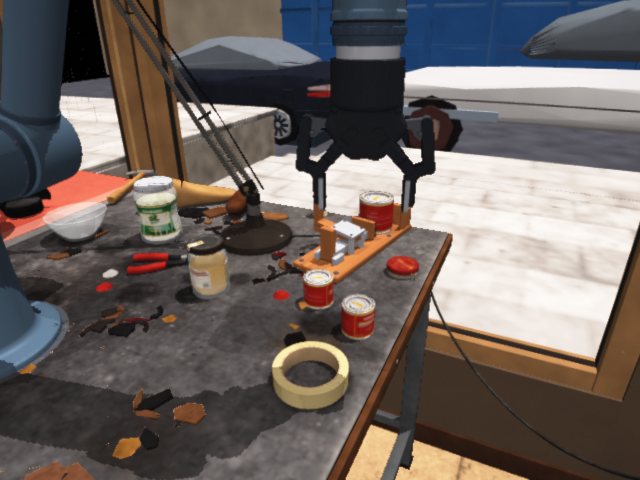

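View pics/top0.png

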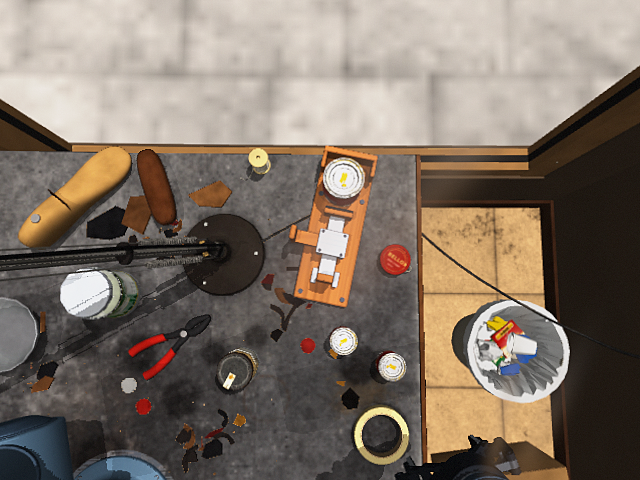

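The top view shows the holder running from (320,300) to (350,150), the tin at (343,178), the grip plate near (325,268), the tab near (297,235) on the lamp's side, and the bridge at (332,240). Next I'll crop the holder closely and set up ray helpers.

```bash
cat > h.py <<'E'
from workcell import *
import cv2, numpy as np
def cam(n):
    c=get_calibration(n); f=240/np.tan(np.radians(c["vertical_fov"]/2))
    return np.array([[f,0,c["cx"]],[0,f,c["cy"]],[0,0,1.]]),c["dist_coeffs"],c["rvec"],c["tvec"]
def ray(n,uv):
    K,d,r,t=cam(n); R=cv2.Rodrigues(r)[0]
    p=cv2.undistortPoints(np.array([[uv]],float),K,d)[0,0]
    return -R.T@t, R.T@np.array([p[0],p[1],1])
def onz(n,uv,z):
    o,v=ray(n,uv); return (o+v*(z-o[2])/v[2])[:2]
def proj(n,P):
    K,d,r,t=cam(n); return cv2.projectPoints(np.array(P,float).reshape(-1,3),r,t,K,d)[0][:,0]
E
python3 - <<'E'
from h import *
im=cv2.imread("pics/top0.png")
cv2.imwrite("pics/c1.png",cv2.resize(im[140:315,270:400],None,fx=3.4,fy=3.4,interpolation=cv2.INTER_CUBIC))
im2=cv2.imread("pics/scene0.png")
cv2.imwrite("pics/c2.png",cv2.resize(im2[185:285,285:425],None,fx=5,fy=5,interpolation=cv2.INTER_CUBIC))
h=cv2.cvtColor(im,cv2.COLOR_BGR2HSV)
m=cv2.inRange(h,(5,120,90),(18,255,255)); m[:140]=0;m[320:]=0;m[:,:280]=0;m[:,400:]=0
cs=cv2.findContours(m,0,2)[0]
for c in cs:
    if cv2.contourArea(c)>40: print(cv2.contourArea(c),cv2.boundingRect(c),cv2.minAreaRect(c))
for n,uv,z in [("tin",(343.5,178),77),("tin lid z92",(343.5,178),92),("polish",(395,260),19),("spool",(259,158),52),("honey",(236,365),99),("br",(343,306),15),("bl",(293,302),15)]: print(n,onz("top",uv,z))
E
```

```text
43.0 (280, 288, 10, 17) ((282.6572265625, 296.70880126953125), (18.16434097290039, 6.605214595794678), 68.96248626708984)
51.0 (386, 248, 14, 15) ((392.5, 255.0), (14.0, 13.0), 90.0)
6837.5 (280, 146, 120, 162) ((337.1830139160156, 226.46009826660156), (119.12712860107422, 160.59295654296875), 1.7357045412063599)
tin [ 626.91514111 -416.02606242]
tin lid z92 [ 622.75794518 -415.18472519]
polish [ 477.74611413 -520.57726554]
spool [ 672.67589753 -253.10303722]
honey [ 285.22365103 -226.53936163]
br [ 387.19916582 -418.06859325]
bl [ 394.58810196 -320.08130212]
```

View pics/c1.png

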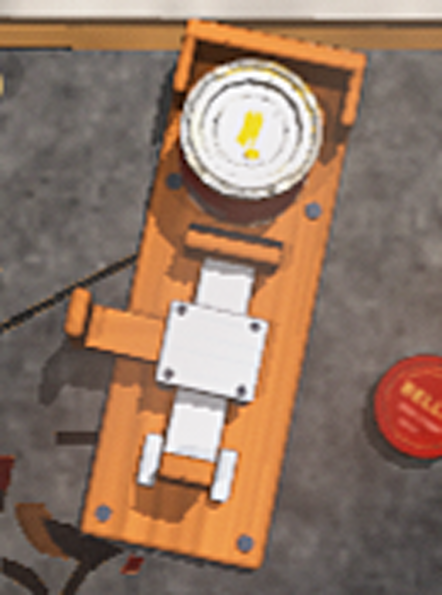

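View pics/c2.png

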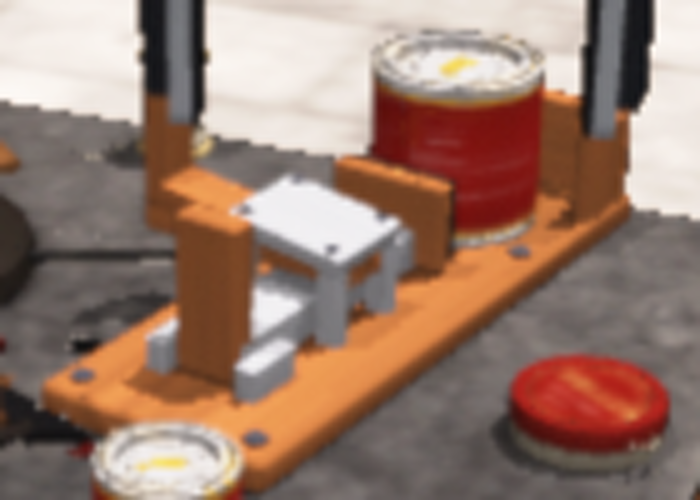

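```bash
python3 - <<'E'
from h import *
T=lambda x,y:(270+x/3.4-.35,140+y/3.4-.35)
L=[("bl",83,533,15),("br",262,568,15),("stopTL",190,20,59),("stopTR",366,52,59),("s1",103,512,15),("s2",245,543,15),("s3",175,182,15),("s4",312,210,15),("tin",252,129,92),("griptop",188,467,85),("tabtop",77,312,102),("br1",180,308,68),("br2",254,325,68),("br3",168,375,68),("br4",242,391,68),("padL",190,229,55),("padR",281,245,55)]
for n,x,y,z in L: print(n,onz("top",T(x,y),z).round(1))
for n in("top","scene"): print(ray(n,(320,240))[0])
S=lambda x,y:(285+x/5-.4,185+y/5-.4)
for n,x,y,z in [("tin",458,68,92),("bl",43,390,15),("br",255,490,15),("gripTL",177,213,85),("gripTR",250,235,85),("bridge",315,220,68)]: print(n,onz("scene",S(x,y),z).round(1))
E
```

```text
bl [ 405.5 -322. ]
br [ 385.9 -425.3]
stopTL [ 696.  -382.3]
stopTR [ 677.7 -482.4]
s1 [ 417.6 -333.5]
s2 [ 400.1 -415.6]
s3 [ 612.6 -374.4]
s4 [ 596.1 -455.5]
tin [ 623.5 -415.7]
griptop [ 439.9 -381.5]
tabtop [ 520.9 -322.1]
br1 [ 528.7 -377.1]
br2 [ 519.4 -418. ]
br3 [ 491.4 -370.6]
br4 [ 482.7 -411.3]
padL [ 575.9 -382.7]
padR [ 567. -434.]
[ 393.86790317 -368.86174281  917.88136068]
[-248.25224279 -698.7783742   429.71707608]
tin [ 610.7 -420.9]
bl [ 403.  -324.9]
br [ 369.2 -430. ]
gripTL [ 436.4 -367.9]
gripTR [ 429.5 -401.4]
bridge [ 486.4 -404.6]
```

Request:
{"op": "arm_command", "data": {"rows": [[0, 0, 0, 0, 0, 0.0845, 1], [0, 0, 0, 0, 0, 0.0845, 1], [0, 0, 0, 0, 0, 0.0845, 1], [0, 0, 0, 0, 0, 0.0845, 1], [0, 0, 0, 0, 0, 0, 1]], "squeeze": 60}}

```text
t: 0.6
ee_pos: [186.1, -543.7, 230.8]
ee_rot: [-179.9, 0.0, -11.5]
ft_force: [0.5, -0.1, -0.3]
opening: 12.1
grasp_force: 0.0
```

Request:
{"op": "arm_command", "data": {"rows": [[0.1445, -0.175, 0, 0, 0, 0, 1], [0.1445, -0.175, 0, 0, 0, 0, 1], [0.1445, -0.175, 0, 0, 0, 0, 1], [0.1445, -0.175, 0, 0, 0, 0, 1], [0.1445, -0.175, 0, 0, 0, 0, 1], [0.1445, -0.175, 0, 0, 0, 0, 1], [0.1445, -0.175, 0, 0, 0, 0, 1], [0.1445, -0.175, 0, 0, 0, 0, 1], [0, 0, 0, 0, 0, 0, 1], [0, 0, 0, 0, 0, 0, 1]]}}

```text
t: 1.6
ee_pos: [398.3, -372.4, 231.0]
ee_rot: [180.0, 0.0, -11.3]
ft_force: [-1.0, -0.4, 0.2]
opening: -0.1
grasp_force: 0.0
```

Request:
{"op": "arm_command", "data": {"rows": [[0, 0, 0.239, 0, 0, 0, 1], [0, 0, 0.239, 0, 0, 0, 1], [0, 0, 0.239, 0, 0, 0, 1], [0, 0, 0.239, 0, 0, 0, 1], [0, 0, 0.239, 0, 0, 0, 1], [0, 0, 0, 0, 0, 0, 1]]}}

```text
t: 2.2
ee_pos: [393.9, -370.2, 47.4]
ee_rot: [-179.7, 0.5, -11.6]
ft_force: [-0.9, 0.1, -0.5]
opening: -0.3
grasp_force: 0.0
```

```bash
python3 - <<'E'
from h import *
a=cv2.cvtColor(grab_frame("scene"),4)[130:290,230:430]; b=cv2.cvtColor(grab_frame("top"),4)[140:340,250:400]
a=cv2.resize(a,None,fx=3,fy=3); b=cv2.resize(b,None,fx=2.4,fy=2.4)
b=b[:180*3]; o=np.zeros((480,600+b.shape[1],3),np.uint8); o[:,:600]=a; o[:b.shape[0],600:]=b[:480]
cv2.imwrite("pics/d1.png",cv2.resize(o,None,fx=.8,fy=.8)); s=read_state(); print(s["ee_pos"],s["ft_force"],s["joint_pos"])
E
```

```text
[ 396.95926976 -373.13817929   52.12888581] [ 0.26794011 -0.17569729 -0.31213935] [-4.98918210e+01  2.52229713e+01 -1.79076151e+01  4.69711380e+01
 -1.50702519e-02  1.41672905e+02]
```

View pics/d1.png

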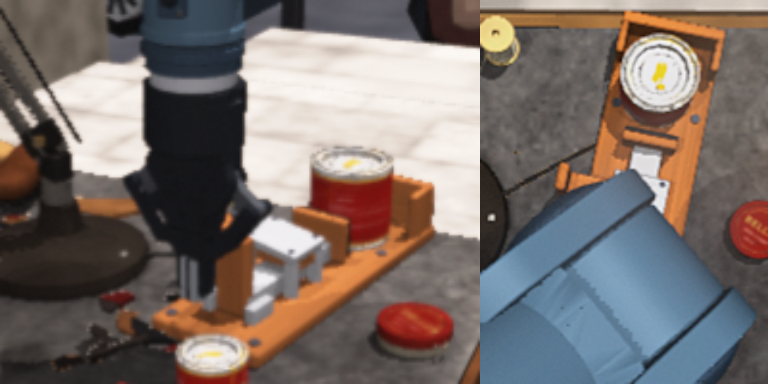

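The closed fingers stand just behind the grip plate at scene crop (195,275) and clear of everything else. The tin still stands short of the end stop. Now I'll push.

Request:
{"op": "arm_command", "data": {"rows": [[0.03, 0, 0, 0, 0, 0, 1], [0.03, 0, 0, 0, 0, 0, 1], [0.02, 0, 0, 0, 0, 0, 1], [0.02, 0, 0, 0, 0, 0, 1], [0.02, 0, 0, 0, 0, 0, 1], [0, 0, 0, 0, 0, 0, 1]]}}

```text
t: 2.9
ee_pos: [416.3, -376.7, 52.2]
ee_rot: [180.0, -0.0, -11.5]
ft_force: [-1.4, -0.1, 0.0]
opening: -0.2
grasp_force: 0.0
```

Request:
{"op": "arm_command", "data": {"rows": [[0.02, 0, 0, 0, 0, 0, 1], [0.02, 0, 0, 0, 0, 0, 1], [0.02, 0, 0, 0, 0, 0, 1], [0, 0, 0, 0, 0, 0, 1]]}}

```text
t: 3.3
ee_pos: [424.3, -378.2, 51.9]
ee_rot: [-180.0, 0.1, -11.5]
ft_force: [-2.5, 0.6, 0.8]
opening: 0.2
grasp_force: 1.1
```

Request:
{"op": "arm_command", "data": {"rows": [[0.02, 0, 0, 0, 0, 0, 1], [0.02, 0, 0, 0, 0, 0, 1], [0.02, 0, 0, 0, 0, 0, 1], [0.02, 0, 0, 0, 0, 0, 1], [0, 0, 0, 0, 0, 0, 1]]}}

```text
t: 3.8
ee_pos: [436.3, -380.6, 51.9]
ee_rot: [-180.0, 0.0, -11.5]
ft_force: [-3.3, 0.8, 0.5]
opening: -0.2
grasp_force: 1.8
```

Request:
{"op": "arm_command", "data": {"rows": [[0.01, 0, 0, 0, 0, 0, 1], [0.01, 0, 0, 0, 0, 0, 1], [0.01, 0, 0, 0, 0, 0, 1], [0, 0, 0, 0, 0, 0, 1]]}}

```text
t: 4.2
ee_pos: [440.5, -381.5, 51.9]
ee_rot: [-180.0, 0.0, -11.5]
ft_force: [-4.1, 0.6, 0.5]
opening: 0.2
grasp_force: 2.1
```

Request:
{"op": "arm_command", "data": {"rows": [[0.01, 0, 0, 0, 0, 0, 1], [0.01, 0, 0, 0, 0, 0, 1], [0, 0, 0, 0, 0, 0, 1]]}}

```text
t: 4.5
ee_pos: [443.6, -382.1, 51.9]
ee_rot: [-180.0, 0.0, -11.5]
ft_force: [-4.3, 0.7, 0.1]
opening: -0.0
grasp_force: 2.1
```

Request:
{"op": "arm_command", "data": {"rows": [[0.007, 0, 0, 0, 0, 0, 1], [0.007, 0, 0, 0, 0, 0, 1], [0, 0, 0, 0, 0, 0, 1]]}}

```text
t: 4.8
ee_pos: [445.7, -382.6, 51.9]
ee_rot: [-180.0, 0.0, -11.5]
ft_force: [-4.9, -0.0, -0.1]
opening: 0.1
grasp_force: 2.1
```

Request:
{"op": "arm_command", "data": {"rows": [[0.007, 0, 0, 0, 0, 0, 1], [0.007, 0, 0, 0, 0, 0, 1], [0, 0, 0, 0, 0, 0, 1]]}}

```text
t: 5.1
ee_pos: [447.9, -383.0, 51.9]
ee_rot: [-180.0, -0.0, -11.5]
ft_force: [-3.3, 0.3, -1.5]
opening: -0.1
grasp_force: 2.0
```

Request:
{"op": "arm_command", "data": {"rows": [[0.005, 0, 0, 0, 0, 0, 1], [0.005, 0, 0, 0, 0, 0, 1], [0, 0, 0, 0, 0, 0, 1]]}}

```text
t: 5.4
ee_pos: [448.2, -383.1, 51.9]
ee_rot: [180.0, 0.1, -11.5]
ft_force: [-6.8, 1.1, 0.8]
opening: -0.1
grasp_force: 3.6
```

Request:
{"op": "arm_command", "data": {"rows": [[0.005, 0, 0, 0, 0, 0, 1], [0.005, 0, 0, 0, 0, 0, 1], [0, 0, 0, 0, 0, 0, 1]]}}

```text
t: 5.7
ee_pos: [448.2, -383.0, 51.9]
ee_rot: [180.0, 0.3, -11.6]
ft_force: [-11.1, 2.2, 3.7]
opening: 0.2
grasp_force: 5.6
```

Request:
{"op": "arm_command", "data": {"rows": [[0.005, 0, 0, 0, 0, 0, 1], [0.005, 0, 0, 0, 0, 0, 1], [0, 0, 0, 0, 0, 0, 1]]}}

```text
t: 6.0
ee_pos: [448.2, -383.0, 51.9]
ee_rot: [180.0, 0.4, -11.6]
ft_force: [-15.1, 1.9, 7.9]
opening: -0.2
grasp_force: 7.7
```

Request:
{"op": "arm_command", "data": {"rows": [[-0.01, 0, 0, 0, 0, 0, 1], [-0.02, 0, 0, 0, 0, 0, 1], [-0.06, 0, 0, 0, 0, 0, 1], [-0.15, 0, 0, 0, 0, 0, 1], [0, 0, -0.25, 0, 0, 0, 1], [0, 0, -0.25, 0, 0, 0, 1], [0, 0, -0.25, 0, 0, 0, 1], [0, 0, 0, 0, 0, 0, 1]]}}

```text
t: 6.8
ee_pos: [420.7, -380.3, 171.3]
ee_rot: [179.6, -0.7, -11.5]
ft_force: [1.7, -0.3, 0.3]
opening: 0.2
grasp_force: 0.0
```

```bash
python3 - <<'E'
from h import *
o,a=ray("top",(212,250)); _,b=ray("top",(5,257)); nrm=np.cross(a,b)
for uv in [(250,205),(247,185),(220,145),(190,105),(155,55),(125,10)]:
    q,v=ray("scene",uv); print(uv,(q+v*(nrm@(o-q))/(nrm@v)).round())
print(onz("top",(220,253),20))
b=cv2.cvtColor(grab_frame("top"),4)[140:340,200:400]; a=cv2.cvtColor(grab_frame("scene"),4)[150:300,240:440]
cv2.imwrite("pics/d2.png",np.hstack([cv2.resize(a,(400,300)),cv2.resize(b,(400,400))[:300]]))
print(read_state()["ee_pos"])
E
```

```text
(250, 205) [ 489. -173.   81.]
(247, 185) [ 483. -174.  129.]
(220, 145) [ 471. -123.  213.]
(190, 105) [459. -67. 294.]
(155, 55) [444.  -5. 390.]
(125, 10) [432.  44. 474.]
[ 489.98800422 -175.7096726 ]
[ 418.4813786  -378.01742588  166.31820204]
```

View pics/d2.png

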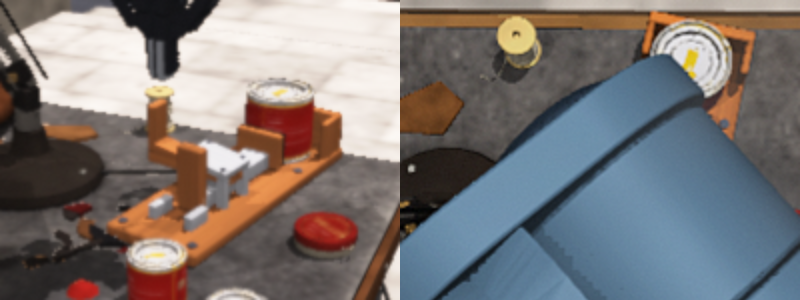

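The bar moved, the pad sits against the tin, and the tin is against the end stop (scene crop, tin at (280,120)). The tab stands free at (158,130), and the lamp is well clear of the planned path. Next I move to the tab's lamp side and turn the tool.

Request:
{"op": "arm_command", "data": {"rows": [[0.149, -0.194, 0, 0, 0, 0, 1], [0.149, -0.194, 0, 0, 0, 0, 1], [0.149, -0.194, 0, 0, 0, 0, 1], [0.149, -0.194, 0, 0, 0, 0, 1], [0, 0, 0, 0, 0, -0.0909, 1], [0, 0, 0, 0, 0, -0.0909, 1], [0, 0, 0, 0, 0, -0.0909, 1], [0, 0, 0, 0, 0, -0.0909, 1], [0, 0, 0, 0, 0, -0.0909, 1], [0, 0, 0, 0, 0, -0.0909, 1]]}}

```text
t: 7.9
ee_pos: [527.3, -279.9, 162.6]
ee_rot: [-179.9, 0.0, 37.9]
ft_force: [-0.1, -0.4, 0.2]
opening: -0.2
grasp_force: 0.0
```

Request:
{"op": "arm_command", "data": {"rows": [[0, 0, 0, 0, 0, -0.0909, 1], [0, 0, 0, 0, 0, -0.0909, 1], [0, 0, 0, 0, 0, -0.0909, 1], [0, 0, 0, 0, 0, -0.0909, 1], [0, 0, 0, 0, 0, -0.0909, 1], [0, 0, 0, 0, 0, 0, 1], [0, 0, 0, 0, 0, 0, 1]]}}

```text
t: 8.6
ee_pos: [527.4, -280.1, 163.4]
ee_rot: [-179.9, -0.0, 78.3]
ft_force: [0.0, -0.1, 0.0]
opening: 0.1
grasp_force: 0.0
```

Request:
{"op": "arm_command", "data": {"rows": [[0, 0, 0.194, 0, 0, 0, 1], [0, 0, 0.194, 0, 0, 0, 1], [0, 0, 0.194, 0, 0, 0, 1], [0, 0, 0, 0, 0, 0, 1], [-0.04, 0.003, 0, 0, 0, 0, 1], [-0.04, 0.003, 0, 0, 0, 0, 1], [-0.03, 0, 0, 0, 0, 0, 1], [0, 0, 0, 0, 0, 0, 1]]}}

```text
t: 9.4
ee_pos: [526.2, -298.6, 78.8]
ee_rot: [179.8, 0.1, 78.4]
ft_force: [0.5, 0.2, 0.5]
opening: 0.1
grasp_force: 0.0
```

Request:
{"op": "arm_command", "data": {"rows": [[-0.014, 0, 0, 0, 0, 0, 1], [-0.014, 0, 0, 0, 0, 0, 1], [-0.014, 0, 0, 0, 0, 0, 1], [0, 0, 0, 0, 0, 0, 1]]}}

```text
t: 9.8
ee_pos: [524.0, -303.3, 77.3]
ee_rot: [180.0, 0.0, 78.5]
ft_force: [-0.3, 0.5, -0.2]
opening: -0.2
grasp_force: 0.0
```

```bash
python3 - <<'E'
from h import *
a=cv2.cvtColor(grab_frame("scene"),4)[150:300,240:440]
cv2.imwrite("pics/d3.png",cv2.resize(a,(600,450)))
s=read_state();print(s["ee_pos"],s["ft_force"])
E
```

```text
[ 524.0421313  -303.12512172   77.24163574] [-0.5626546  -0.06860001 -0.61708186]
```

View pics/d3.png

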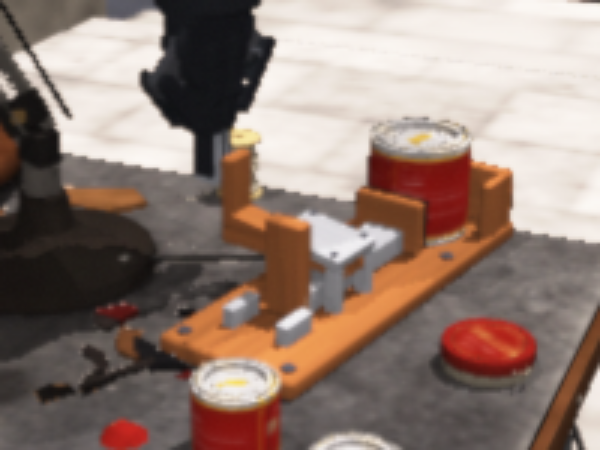

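The closed fingers at (205,165) stand just on the lamp's side of the tab, in line with it. I'll feel forward from here.

Request:
{"op": "arm_command", "data": {"rows": [[-0.01, 0, 0, 0, 0, 0, 1], [-0.01, 0, 0, 0, 0, 0, 1], [0, 0, 0, 0, 0, 0, 1]]}}

```text
t: 10.15
ee_pos: [523.4, -306.2, 77.2]
ee_rot: [180.0, 0.0, 78.5]
ft_force: [0.4, -0.1, -0.3]
opening: 0.1
grasp_force: 0.0
```

Request:
{"op": "arm_command", "data": {"rows": [[-0.01, 0, 0, 0, 0, 0, 1], [-0.01, 0, 0, 0, 0, 0, 1], [0, 0, 0, 0, 0, 0, 1]]}}

```text
t: 10.45
ee_pos: [523.0, -308.2, 77.2]
ee_rot: [180.0, -0.1, 78.5]
ft_force: [1.7, 3.7, 0.1]
opening: 0.2
grasp_force: 1.9
```

Request:
{"op": "arm_command", "data": {"rows": [[-0.01, 0, 0, 0, 0, 0, 1], [-0.01, 0, 0, 0, 0, 0, 1], [0, 0, 0, 0, 0, 0, 1]]}}

```text
t: 10.75
ee_pos: [522.2, -311.5, 76.7]
ee_rot: [-180.0, -0.1, 78.5]
ft_force: [2.9, 4.6, -2.9]
opening: -0.3
grasp_force: 2.2
```

Request:
{"op": "arm_command", "data": {"rows": [[-0.009, 0, 0, 0, 0, 0, 1], [-0.009, 0, 0, 0, 0, 0, 1], [0, 0, 0, 0, 0, 0, 1]]}}

```text
t: 11.05
ee_pos: [521.3, -314.5, 76.9]
ee_rot: [-179.9, -0.0, 78.5]
ft_force: [1.4, 4.0, -2.3]
opening: -0.1
grasp_force: 2.0
```

Request:
{"op": "arm_command", "data": {"rows": [[-0.009, 0, 0, 0, 0, 0, 1], [-0.009, 0, 0, 0, 0, 0, 1], [0, 0, 0, 0, 0, 0, 1]]}}

```text
t: 11.35
ee_pos: [520.7, -317.3, 77.1]
ee_rot: [-180.0, 0.0, 78.4]
ft_force: [0.1, 3.4, -1.8]
opening: -0.2
grasp_force: 2.0
```

Request:
{"op": "arm_command", "data": {"rows": [[-0.009, 0, 0, 0, 0, 0, 1], [-0.009, 0, 0, 0, 0, 0, 1], [0, 0, 0, 0, 0, 0, 1]]}}

```text
t: 11.65
ee_pos: [520.5, -318.4, 77.0]
ee_rot: [-180.0, -0.2, 78.5]
ft_force: [1.9, 8.1, -2.5]
opening: 0.4
grasp_force: 4.0
```

Request:
{"op": "arm_command", "data": {"rows": [[-0.008, 0, 0, 0, 0, 0, 1], [-0.008, 0, 0, 0, 0, 0, 1], [0, 0, 0, 0, 0, 0, 1]]}}

```text
t: 11.95
ee_pos: [520.4, -319.1, 77.0]
ee_rot: [-180.0, -0.3, 78.6]
ft_force: [3.6, 11.3, -1.0]
opening: -0.2
grasp_force: 6.0
```

Request:
{"op": "arm_command", "data": {"rows": [[-0.005, 0, 0, 0, 0, 0, 1], [0, 0, 0, 0, 0, 0, 1], [0, 0, 0, 0, 0, 0, 1]]}}

```text
t: 12.25
ee_pos: [520.3, -319.1, 77.0]
ee_rot: [-180.0, -0.4, 78.6]
ft_force: [2.8, 13.0, 0.1]
opening: 0.2
grasp_force: 6.8
```

Request:
{"op": "arm_command", "data": {"rows": [[-0.002, 0, 0, 0, 0, 0, 1], [0, 0, 0, 0, 0, 0, 1], [0, 0, 0, 0, 0, 0, 1], [0, 0, 0, 0, 0, 0, 1], [0, 0, 0, 0, 0, 0, 1]]}}

```text
t: 12.75
ee_pos: [520.3, -319.1, 77.0]
ee_rot: [-180.0, -0.4, 78.6]
ft_force: [2.2, 14.2, 0.3]
opening: 0.1
grasp_force: 7.1
```

Steady at about 14 N, so the wedge is jammed. I'll back off and check.

Request:
{"op": "arm_command", "data": {"rows": [[0.01, 0, 0, 0, 0, 0, 1], [0.02, 0, 0, 0, 0, 0, 1], [0.06, 0, 0, 0, 0, 0, 1], [0.12, 0, 0, 0, 0, 0, 1], [0, 0, -0.25, 0, 0, 0, 1], [0, 0, -0.25, 0, 0, 0, 1], [0, 0, -0.25, 0, 0, 0, 1], [0, 0, 0, 0, 0, 0, 1], [0, 0, 0, 0, 0, 0, 1]]}}

```text
t: 13.65
ee_pos: [527.5, -292.6, 191.6]
ee_rot: [179.8, 0.1, 78.5]
ft_force: [-0.1, -0.3, -0.4]
opening: 0.2
grasp_force: 0.0
```

```bash
python3 - <<'E'
from h import *
b=cv2.cvtColor(grab_frame("top"),4)[140:340,200:400]; a=cv2.cvtColor(grab_frame("scene"),4)[150:300,240:440]
cv2.imwrite("pics/d4.png",np.hstack([cv2.resize(a,(400,300)),cv2.resize(b,(400,400))[:300]]))
s=read_state();print(s["ee_pos"],s["ft_force"])
E
```

```text
[ 525.94088168 -291.74246254  188.99192571] [ 0.54390196 -0.24954765 -0.38385921]
```

View pics/d4.png

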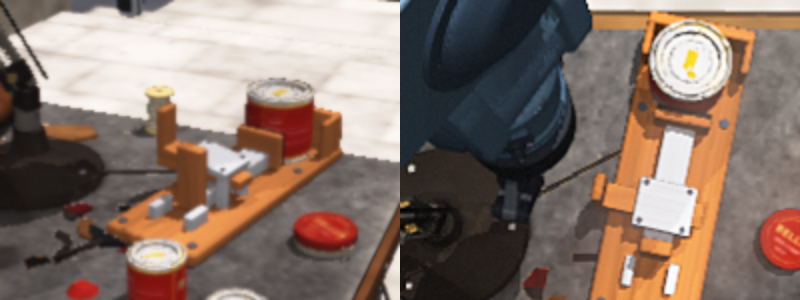

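The tin is seated against the stop with the pad touching it at (685,115) in the top half. The wedge's thin end now shows beyond the bridge at (700,205), its tab stayed where it was pushed, and the spool and polish tin have not moved.

```bash
python3 -c "
from workcell import *
print(close_job())"
```

```text
the job is handed in; nothing more can be done
None
```

The job is handed in: the tin is clamped snug (about 12 N on it), the wedge is jammed with a steady 14 N and stayed put on release, and the spool and polish tin look undisturbed; the arm kept well away from the honey jar, though it was not in the final check picture.

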